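Unlatch the orange biscuit carrier

ROBOT

A 7-joint arm with a two-finger parallel gripper is mounted at the origin on the work surface. World frame = base frame: x ahead of the robot, y to its left, z up, the work surface at z = 0. Lengths are in m, angles in rad, forces in N, time in s.
With the tool pointing down it reaches from about 0.4 to 0.85 m from the base axis. Payload 4.5 kg.
Tool frame: the origin (TCP) lies at the very end of the fingers, on their centre line; the grasp point (between the pads) lies 19 mm behind it (r.pinch_z is the distance from the TCP to the grasp point, in m); z points along the fingers, y is the line along which they close (so a half turn about z gives the same grasp; the last joint's range is limited). The gripper opens to 88 mm and grips with 3 to 60 N. Pads are 18 mm wide; open, the fingers measure 123 mm over their backs; the gripper's body (75 mm by 187 mm) begins 45 mm behind the grasp point.
Start: joints at [1.246, 0.689, -0.195, 1.565, 0.157, 0.902, -0.215], TCP at [0.219, -0.585, 0.239] pointing down, gripper open.
Joint ranges: [-3.01, 3.01], [-0.46, 2.08], [-1.47, 1.51], [0.13, 2.56], [-1, 4.14], [0.04, 2.09], [-2.66, 2.66]. Speed limits (rad/s): [2.57, 2.57, 3.14, 3.14, 3.14, 3.14, 3.14].

INTERFACE

Orientations are given as a unit quaternion [x, y, z, w].
In Python, from plant import r, cams gives the robot as it stands.
- The arm moves only by the shell command python3 -m pendant 'ROWS' [FORCE]. ROWS is JSON, a list of rows, each a list of 3 entries, a list of its own where there are three numbers: the closure, from -1 (fully open) to 1 (shut), then the shift along the tool's x, y, z in mm, then the turn, a rotation vector about the tool's x, y, z in degrees. A call has 1 to 8 rows; each row shifts and turns the commanded pose from where the row before left it, along the tool's axes as they then stand; what a row does not reach is not made up. A row lasts 1/8 s, in which the tool goes at most 62.5 mm and 10.7 degrees, less where a joint would pass 70% of its speed; a pose out of reach is approached as far as the arm can. A call with a gripper value outside its range is refused whole. The fingers move at their own pace and stop on an object; FORCE is the grip in N (left out, the last holds). Time passes only in rows, so rows that do not move let the fingers close. It gives the time, the measured TCP pose, the force, the opening and the grip force at its end, in the units of the state.
- r.get_state(): the state, without advancing time (a new reading comes with each control period).
- cams.snapshot(name): name is "side" or "top" or "wrist"; returns a dict with "img" (384x512x3 uint8, red, green, blue), "camera_matrix" (3x3 intrinsics, pixels), "camera_from_world" (4x4, takes a point from world to camera coordinates); the wrist camera has in their place "tool_from_camera" (4x4, takes a point from camera to tool coordinates, whose origin is the TCP and whose axes are the flange's). Camera axes: x right, y up, looking along -z (the intrinsics and any distortion apply to the point x, -y, -z); pixel columns grow to the right and rows downward; lengths in m; the calibration is good to about 2 mm. The wrist camera is an equidistant fisheye: a pixel r from the principal point sees the ray r / f radians off the axis. A picture is of the moment at which its call begins: read the wrist's pose just before it. There is no depth.
- r.finish_job(): hands the job in; it is judged then, once.
The state is a dict: "clock": time; "q": joint angles; "qd": joint speeds; "joint_torque": joint torques, N m; "tool_pos": TCP position; "eef_rot": TCP orientation; "contact_force": force on the tool from outside, world axes, zero at the start; "moment": the same for the moment, N m; "opening": opening from 0.0 (shut) to 1.0 (fully open); "finger_force": force on a finger pad.
Only numpy, scipy, OpenCV 4.12 (cv2) and the standard library are available. Lean on these libraries where they do the work, as an engineer would, in place of code of your own. Each camera call takes 0.05 s, during which the arm holds its last target. There are 200 camera calls.

TASK

Unlatch the orange biscuit carrier: first slide its blue keeper fully back out of the way of the bolt, then slide the black-knobbed steel bolt fully back out of its staple. Leave both slides open, and do not touch the white carrier.

Things in the scene. Friction and masses are not known exactly. Their poses are not given: they have to be found in the camera images.
- orange_carrier: Orange plastic biscuit carrier, lid shut, fixed to the bench: 200 (x) x 240 (y) x 100 mm high, z up, origin at the centre of its underside, yaw up to 17 deg either way. On the lid lie two flat slides (strip top at z = 112 mm), each with an upright round knob, 20 mm diameter, z = 112 to 150 mm. A steel staple on the +y end wall (y = 119 to 136 mm, top z = 119 mm) takes the bolt's end.
- keeper (a joint): Travel (m) of the orange carrier's blue keeper towards the carrier's +x: 0 shut, 0.045 fully open (stop). Knob axis at x = 0.030 + travel, y = 0.022 m in the carrier's frame. Its 16 mm wide strip reaches 80 mm from the knob towards -x, in the bolt's way; the bolt is free once travel is above 0.025. Slides with about 2 N, stays where left.
- bolt (a joint): Travel (m) of the orange carrier's steel bolt towards the carrier's -y: 0 shut, 0.045 fully open (stop). Black knob's axis at x = -0.040, y = 0.045 - travel, in the carrier's frame. Its 14 mm wide strip runs from the knob 93 mm towards +y into the staple. While the keeper is shut the bolt stops after about 4 mm. Slides with about 2 N, stays where left.
- white_carrier: White plastic carrier, the orange one's twin in shape, size and slides (origin at the centre of its underside), fixed to the bench beside it: not to be touched. Either may be the left one.

How it is judged:
By the outcome, as a careful person would: the job done as asked, in the order asked, and still so for the second after the job is handed in, with the robot touching nothing.
It also fails if it takes over 40 s, if anything falls off the work surface, if the arm or the gripper's body presses on something with over 40 N, if the wrist force passes 120 N, or if a joint passes its speed limit or range.

## Working session

There is one attempt and no reset: what is moved stays moved. The work goes in short steps, Python scripts to look and compute and a shell command to move; the robot and the scene stay as the last step left them, time stands still between calls to the robot, and variables do not carry over. Pictures are saved under pics/ and viewed, at most 10 in all, crops included, and the job is handed in when it is done.

```bash
mkdir -p pics; cat > h.py <<'E'
import numpy as np,cv2,json
from plant import r,cams
from scipy.spatial.transform import Rotation as R
def snap(n):
    s=cams.snapshot(n); np.savez(f'pics/{n}.npz',**{k:v for k,v in s.items()}); return s
def ray(s,u,v,z):
    K=np.array(s['camera_matrix']);T=np.array(s['camera_from_world'])
    d=np.linalg.inv(K)@[u,v,1]; d=np.array([d[0],-d[1],-d[2]])
    Ri=T[:3,:3].T; c=-Ri@T[:3,3]; d=Ri@d
    return c+d*(z-c[2])/d[2]
def proj(s,p):
    K=np.array(s['camera_matrix']);T=np.array(s['camera_from_world'])
    c=T[:3,:3]@p+T[:3,3]; q=K@[c[0],-c[1],-c[2]]; return q[:2]/q[2]
E
python3 - <<'E'
from h import *
for n in ['top','side']:
    s=snap(n); print(n,s.keys(),s['camera_matrix'],s['camera_from_world'])
    cv2.imwrite(f'pics/{n}0.png',cv2.resize(s['img'][:,:,::-1],(800,600),interpolation=cv2.INTER_CUBIC))
st=r.get_state();print(st['clock'],st['tool_pos'],st['eef_rot'],st['contact_force'],R.from_quat(st['eef_rot']).as_matrix().round(3))
E
```

```text
top dict_keys(['img', 'camera_matrix', 'camera_from_world']) [[403.62466345   0.         255.91506885]
 [  0.         403.62466345 196.13308042]
 [  0.           0.           1.        ]] [[-1.03520406e-02 -9.99034288e-01  4.27004312e-02  5.71908979e-04]
 [ 9.97764576e-01 -7.50063132e-03  6.64047514e-02 -5.37236259e-01]
 [-6.60203434e-02  4.32924023e-02  9.96878670e-01 -7.67294866e-01]
 [ 0.00000000e+00  0.00000000e+00  0.00000000e+00  1.00000000e+00]]
side dict_keys(['img', 'camera_matrix', 'camera_from_world']) [[353.70986479   0.         255.99091602]
 [  0.         353.70986479 189.54933442]
 [  0.           0.           1.        ]] [[-0.73797557 -0.67462837  0.01638992  0.39411554]
 [ 0.42679149 -0.44777829  0.78571218 -0.28268946]
 [-0.52272467  0.58683147  0.61837508 -0.53170088]
 [ 0.          0.          0.          1.        ]]
0.1 [ 0.219227   -0.58466482  0.23798538] [ 9.83942733e-01  1.78482436e-01 -2.08308062e-04 -8.21368942e-04] [-0.12343203 -0.00922324  0.51806747] [[ 0.936  0.351 -0.001]
 [ 0.351 -0.936  0.002]
 [-0.    -0.002 -1.   ]]
```

View pics/top0.png

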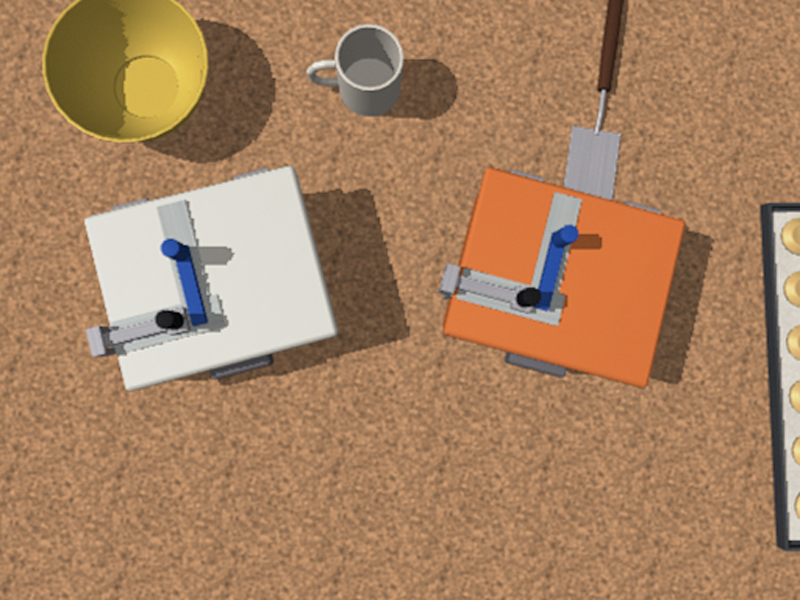

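View pics/side0.png

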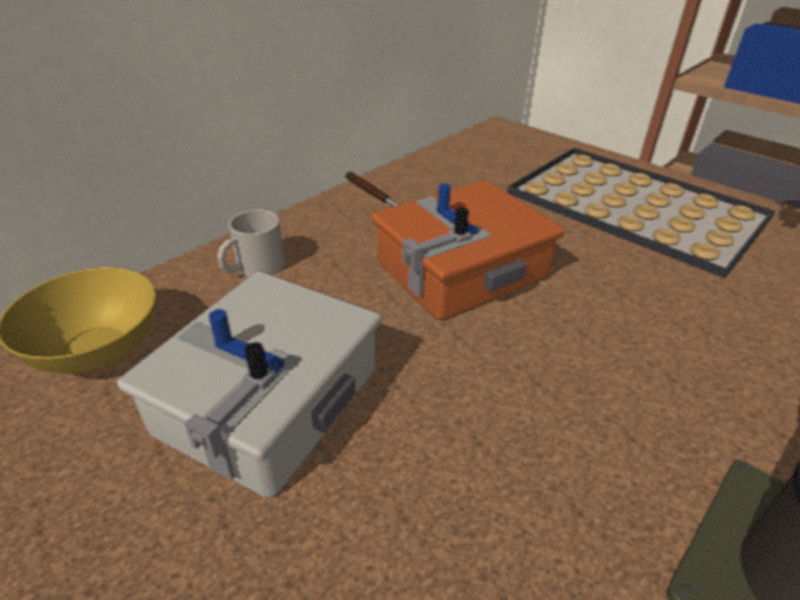

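Top view: the orange carrier is on the right, with lid corners at about (490,168), (685,222), (645,387) and (443,332) in the 800 px picture. Its blue knob top is at about (570,234) and its black knob top at (524,297). I'll fit the pose from the corners and check it against the knobs.

```bash
cat > fit.py <<'E'
from h import *
from scipy.optimize import least_squares
s=dict(np.load('pics/top.npz')); sd=dict(np.load('pics/side.npz'))
def W(p,b):
    x,y,t=p; c,n=np.cos(t),np.sin(t); return np.array([x+c*b[0]-n*b[1],y+n*b[0]+c*b[1],b[2]])
# (cam, body point, px in 800)
hull=None
E
python3 - <<'E'
from fit import *
obs=[(s,(.1,.12,.1),(490,168)),(s,(.1,-.12,.1),(685,222)),(s,(-.1,-.12,.1),(645,387)),(s,(-.1,.12,.1),(443,332)),
(sd,(.1,-.12,.1),(486,184)),(sd,(-.1,-.12,.1),(562,231)),(sd,(-.1,.12,.1),(440,282)),(sd,(.1,.12,.1),(375,218)),
(s,(.03,.022,.15),(571,233)),(s,(-.04,.045,.15),(524,297)),(sd,(.03,.022,.15),(444,187)),(sd,(-.04,.045,.15),(461,210))]
for sel in (range(4),range(4,8),range(8,12),range(12)):
    f=lambda p:np.concatenate([proj(obs[i][0],W(p,obs[i][1]))-(np.array(obs[i][2])+.5)*.64+.5 for i in sel])
    o=least_squares(f,[.55,-.1,-.25]);print(o.x.round(4),np.degrees(o.x[2]).round(1),o.fun.reshape(-1,2).round(1).tolist())
p=o.x
for n,b in dict(blue=(.03,.022,.15),black=(-.04,.045,.15),blueopen=(.075,.022,.15),blackopen=(-.04,0,.15)).items(): print(n,W(p,b).round(4))
c=s['img'][90:270,270:450,::-1].copy(); c=cv2.resize(c,None,fx=3.3,fy=3.3,interpolation=cv2.INTER_CUBIC)
def mark(q,col): cv2.circle(c,tuple(int(v) for v in (q-[270,90]+.5)*3.3),3,col,-1)
for b in [(.1,.12,.1),(.1,-.12,.1),(-.1,-.12,.1),(-.1,.12,.1)]: mark(proj(s,W(p,b)),(255,0,255))
for k in [(.03,.022),(-.04,.045)]:
  for a in np.arange(0,6.28,.4): mark(proj(s,W(p,(k[0]+.01*np.cos(a),k[1]+.01*np.sin(a),.15))),(0,255,0))
cv2.imwrite('pics/c1.png',c)
E
```

```text
[ 0.5647 -0.1892 -0.2787] -16.0 [[-1.9, -2.6], [1.9, -0.6], [1.2, 2.1], [-1.1, 0.9]]
[ 0.5574 -0.1763 -0.2694] -15.4 [[-0.2, -1.5], [3.9, 1.2], [0.6, -0.9], [-4.5, -1.1]]
[ 0.5661 -0.187  -0.307 ] -17.6 [[-2.7, 2.3], [2.3, -2.4], [1.3, -0.3], [-0.8, -0.2]]
[ 0.5651 -0.1873 -0.2793] -16.0 [[-2.9, -2.8], [0.8, -0.8], [0.1, 2.0], [-2.2, 0.7], [0.4, -3.6], [3.4, -1.4], [0.3, -4.7], [-3.5, -4.1], [-3.1, 3.1], [2.9, -0.8], [1.6, -0.0], [0.3, 0.1]]
blue [ 0.6    -0.1744  0.15  ]
black [ 0.539 -0.133  0.15 ]
blueopen [ 0.6432 -0.1868  0.15  ]
blackopen [ 0.5266 -0.1762  0.15  ]
```

View pics/c1.png

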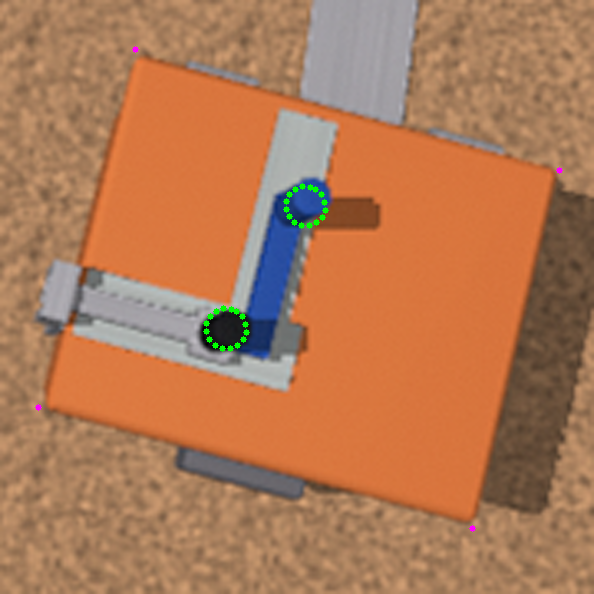

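The crop shows the lid corners sitting inside my marks because they're rounded. The true blue top centre is at about (310,201) and the black one at (227,328). I'll refit with a lid inset and work out the approach.

```bash
cat >> fit.py <<'E'
def delta(pos,yaw_y_deg):
    """tool-frame shift (mm) to world pos and turn about tool z (deg) to bring tool y to world heading"""
    st=r.get_state(); M=R.from_quat(st['eef_rot']).as_matrix()
    a=np.degrees(np.arctan2(M[1,1],M[0,1])); t=-(yaw_y_deg-a)
    return (M.T@(np.array(pos)-st['tool_pos'])*1000).round(1), (t+180)%360-180
E
python3 - <<'E'
from fit import *
C=lambda u,v:(np.array([u,v])/3.3+[270,90]-.5)
obs=[(1,1,(139,57)),(1,-1,(555,176)),(-1,-1,(473,521)),(-1,1,(45,405))]
kn=[((.03,.022,.15),(310,201)),((-.04,.045,.15),(227,328))]
f=lambda p:np.concatenate([proj(s,W(p[:3],(a*(.1-p[3]),b*(.12-p[3]),.1)))-C(*u) for a,b,u in obs]+[proj(s,W(p[:3],k))-C(*u) for k,u in kn])
o=least_squares(f,[.56,-.19,-.27,0]);p=o.x
print(p.round(4),np.degrees(p[2]),o.fun.reshape(-1,2).round(1).tolist())
for k,u in kn: print('fit',W(p,k).round(4),'ray',ray(s,*C(*u),.15).round(4))
np.save('pose.npy',p[:3])
b=W(p,(.03,.022,.20)); print(delta(b,np.degrees(p[2])))
E
```

```text
[ 0.5653 -0.1882 -0.2782  0.0026] -15.938255956743697 [[0.4, -0.5], [0.1, -0.9], [-0.6, 0.1], [0.5, -0.3], [-0.8, 1.5], [0.4, 0.1]]Traceback (most recent call last):
  File "<stdin>", line 8, in <module>
  File "fit.py", line 5, in W
    x,y,t=p; c,n=np.cos(t),np.sin(t); return np.array([x+c*b[0]-n*b[1],y+n*b[0]+c*b[1],b[2]])
    ^^^^^
ValueError: too many values to unpack (expected 3)
```

```bash
python3 - <<'E'
from fit import *
p=np.array([.5653,-.1882,-.2782]);np.save('pose.npy',p)
for k in [(.03,.022,.15),(-.04,.045,.15)]: print(W(p,k).round(4))
print(delta(W(p,(.03,.022,.20)),-15.94))
E
```

```text
[ 0.6002 -0.1753  0.15  ]
[ 0.5392 -0.1339  0.15  ]
(array([ 500.5, -249.4,   38.3]), np.float64(-53.49724130732716))
```

```bash
python3 -m pendant '[[-0.1,[50,-25,0],[0,0,0]],[-0.1,[50,-25,0],[0,0,0]],[-0.1,[50,-25,0],[0,0,0]],[-0.1,[50,-25,0],[0,0,0]],[-0.1,[50,-25,0],[0,0,0]],[-0.1,[50,-25,0],[0,0,0]],[-0.1,[50,-25,0],[0,0,0]],[-0.1,[50,-25,0],[0,0,0]]]' 10
python3 -m pendant '[[-0.1,[50,-25,0],[0,0,0]],[-0.1,[50,-25,0],[0,0,0]],[-0.1,[0,0,0],[0,0,-10]],[-0.1,[0,0,0],[0,0,-10]],[-0.1,[0,0,0],[0,0,-10]],[-0.1,[0,0,0],[0,0,-10]],[-0.1,[0,0,0],[0,0,-10]],[-0.1,[0,0,0],[0,0,-3.5]]]'
python3 -c "
from fit import *
p=np.load('pose.npy');print(delta(W(p,(.03,.022,.16)),-15.94))
st=r.get_state();print(st['opening'],st['q'],R.from_quat(st['eef_rot']).as_matrix().round(3)); s=snap('wrist');print(s['camera_matrix'],s['tool_from_camera'])
cv2.imwrite('pics/w1.png',s['img'][:,:,::-1])"
```

```text
clock: 1.1
tool_pos: [0.5246, -0.2561, 0.2384]
eef_rot: [0.984, 0.178, -0.0, -0.0]
contact_force: [0.1, -0.6, 0.1]
opening: 0.552
finger_force: 0.0
clock: 2.1
tool_pos: [0.5994, -0.1757, 0.2382]
eef_rot: [0.797, 0.603, -0.0, -0.0]
contact_force: [0.1, -0.1, -0.2]
opening: 0.548
finger_force: 0.0
(array([ 0.6,  0.7, 78.2]), np.float64(0.1616026739474421))
0.5483092738038657 [ 0.43196946  0.70894006 -0.40332633  1.55932508  0.32146969  0.9407596
 -0.35070276] [[ 0.272  0.962 -0.001]
 [ 0.962 -0.272  0.   ]
 [ 0.    -0.001 -1.   ]]
[[297.31863964   0.         256.88160689]
 [  0.         297.31863964 198.25619478]
 [  0.           0.           1.        ]] [[ 1.13769557e-03  9.60800081e-01  2.77239806e-01  7.17546889e-02]
 [ 9.99999292e-01 -9.96117016e-04 -6.51513408e-04 -1.12414818e-03]
 [-3.49810847e-04  2.77240351e-01 -9.60800534e-01 -1.45561380e-01]
 [ 0.00000000e+00  0.00000000e+00  0.00000000e+00  1.00000000e+00]]
```

View pics/w1.png

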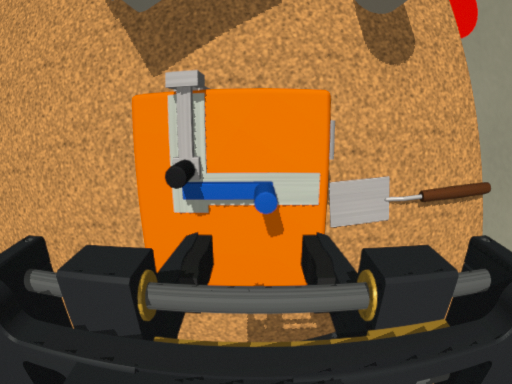

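Wrist view: the carrier is square with the tool. The blue knob top is at about (265,203) and the black one at about (178,175). I'll check both by ray.

```bash
cat >> fit.py <<'E'
def wray(s,st,u,v,z):
    K=s['camera_matrix'];T=np.array(s['tool_from_camera'])
    q=np.array([(u-K[0,2])/K[0,0],(v-K[1,2])/K[1,1]]);t=np.hypot(*q)
    d=np.array([q[0]/t*np.sin(t),-q[1]/t*np.sin(t),-np.cos(t)])
    M=R.from_quat(st['eef_rot']).as_matrix()
    c=M@T[:3,3]+st['tool_pos'];d=M@T[:3,:3]@d
    return c+d*(z-c[2])/d[2]
E
python3 -c "
from fit import *
s=np.load('pics/wrist.npz');st=r.get_state()
for u in [(265,203),(178,175)]: print(wray(s,st,*u,.15).round(4))
for u in [(133,97),(329,90)]: print(wray(s,st,*u,.1).round(4))
p=np.load('pose.npy')
for b in [(-.0974,.1174,.1),(.0974,.1174,.1)]: print(W(p,b).round(4))"
```

```text
[ 0.6049 -0.177   0.15  ]
[ 0.5425 -0.1346  0.15  ]
[ 0.5053 -0.0511  0.1   ]
[ 0.6909 -0.1002  0.1   ]
[ 0.5039 -0.0486  0.1   ]
[ 0.6912 -0.1021  0.1   ]
```

```bash
python3 -m pendant '[[-0.1,[1,2,28],[0,0,0]],[-0.1,[0,0,30],[0,0,0]],[-0.1,[0,0,30],[0,0,0]],[-0.1,[0,0,29],[0,0,0]],[-0.1,[0,0,0],[0,0,0]]]'
python3 -m pendant '[[1,[0,0,0],[0,0,0]],[1,[0,0,0],[0,0,0]],[1,[0,0,0],[0,0,0]],[1,[0,0,0],[0,0,0]]]' 10
```

```text
clock: 2.78
tool_pos: [0.6001, -0.1749, 0.1195]
eef_rot: [0.798, 0.602, -0.002, -0.002]
contact_force: [-0.2, -0.6, 0.6]
opening: 0.552
finger_force: 0.0
clock: 3.28
tool_pos: [0.6036, -0.1755, 0.123]
eef_rot: [0.798, 0.602, 0.001, 0.001]
contact_force: [2.2, -1.5, 3.6]
opening: 0.221
finger_force: 10.0
```

The fingers hold the knob at 19.4 mm. I'll slide it in carrier +x, which is tool +y.

```bash
python3 -m pendant '[[1,[0,8,0],[0,0,0]],[1,[0,8,0],[0,0,0]],[1,[0,8,0],[0,0,0]],[1,[0,8,0],[0,0,0]],[1,[0,8,0],[0,0,0]],[1,[0,0,0],[0,0,0]]]'
python3 -m pendant '[[1,[0,3,0],[0,0,0]],[1,[0,3,0],[0,0,0]],[1,[0,0,0],[0,0,0]]]'
python3 -c "
from fit import *
print(R.from_euler('z',.2782).apply(r.get_state()['tool_pos']-np.array([.5653,-.1882,0])), r.get_state()['contact_force'])"
```

```text
clock: 4.03
tool_pos: [0.6417, -0.1861, 0.123]
eef_rot: [0.798, 0.602, 0.001, 0.001]
contact_force: [1.3, -1.2, 6.1]
opening: 0.222
finger_force: 10.0
clock: 4.4
tool_pos: [0.6454, -0.1872, 0.1229]
eef_rot: [0.798, 0.602, -0.001, -0.001]
contact_force: [-4.2, 1.0, 10.1]
opening: 0.227
finger_force: 10.0
[0.0767084  0.02297531 0.12289496] [-4.1672817   0.95859599 10.13831301]
```

```bash
python3 -m pendant '[[1,[0,0,-3],[0,0,0]],[1,[0,3,0],[0,0,0]],[1,[0,0,0],[0,0,0]]]'
python3 -c "
from fit import *
print(R.from_euler('z',.2782).apply(r.get_state()['tool_pos']-np.array([.5653,-.1882,0])))
s=snap('top');cv2.imwrite('pics/t2.png',cv2.resize(s['img'][90:270,270:450,::-1],None,fx=3.3,fy=3.3))"
```

```text
clock: 4.78
tool_pos: [0.6454, -0.1872, 0.1231]
eef_rot: [0.798, 0.602, -0.003, -0.004]
contact_force: [-5.5, 3.0, -1.3]
opening: 0.222
finger_force: 10.0
[0.07677031 0.02297957 0.12312427]
```

The knob is against its stop. I'll release it, go up, and check.

```bash
python3 -m pendant '[[-0.1,[0,0,0],[0,0,0]],[-0.1,[0,-2,0],[0,0,0]],[-0.1,[0,-2,0],[0,0,0]],[-0.1,[0,0,-30],[0,0,0]],[-0.1,[0,0,-30],[0,0,0]],[-0.1,[0,-30,-10],[0,0,0]],[-0.1,[0,-30,-10],[0,0,0]],[-0.1,[0,0,0],[0,0,0]]]'
python3 -c "
from fit import *
st=r.get_state();s=snap('wrist');cv2.imwrite('pics/w2.png',s['img'][:,:,::-1]);np.savez('pics/st.npz',**st)
p=np.load('pose.npy');print(delta(W(p,(-.038,.044,.2)),-105.94))"
```

```text
clock: 5.82
tool_pos: [0.5867, -0.171, 0.2061]
eef_rot: [0.798, 0.602, -0.0, 0.001]
contact_force: [0.7, -1.0, -0.1]
opening: 0.55
finger_force: 0.0
(array([ 21.5, -55.2,   5.5]), np.float64(89.99939310858952))
```

View pics/w2.png

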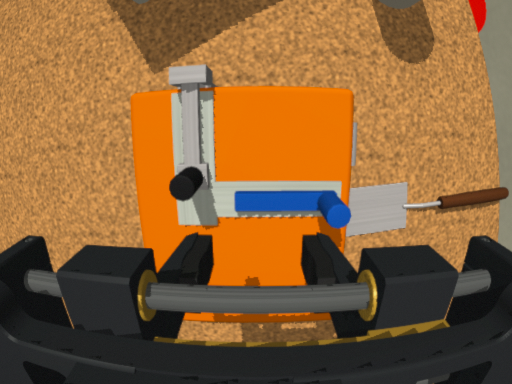

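The keeper is fully open. Its strip's end is at px 235, clear of the bolt strip at about 200. Next I'll move over the bolt knob and turn 90°.

```bash
python3 -m pendant '[[-0.1,[11,-27,0],[0,0,0]],[-0.1,[10,-28,0],[0,0,0]],[-0.1,[0,0,0],[0,0,10]],[-0.1,[0,0,0],[0,0,10]],[-0.1,[0,0,0],[0,0,10]],[-0.1,[0,0,0],[0,0,10]],[-0.1,[0,0,0],[0,0,10]],[-0.1,[0,0,0],[0,0,10]]]'
python3 -m pendant '[[-0.1,[0,0,0],[0,0,10]],[-0.1,[0,0,0],[0,0,10]],[-0.1,[0,0,0],[0,0,10]],[-0.1,[0,0,0],[0,0,0]]]'
python3 -c "
from fit import *
st=r.get_state();s=snap('wrist');cv2.imwrite('pics/w3.png',s['img'][:,:,::-1]);np.savez('pics/st.npz',**st)
p=np.load('pose.npy');print(delta(W(p,(-.038,.044,.123)),-105.94),st['q'])"
```

```text
clock: 6.88
tool_pos: [0.5421, -0.136, 0.2044]
eef_rot: [0.993, 0.12, 0.001, 0.0]
contact_force: [0.1, -0.5, 0.8]
opening: 0.55
finger_force: 0.0
clock: 7.38
tool_pos: [0.5418, -0.1358, 0.2044]
eef_rot: [0.991, -0.137, 0.001, 0.0]
contact_force: [0.8, -0.5, 0.5]
opening: 0.548
finger_force: 0.0
(array([-0.8, -0.1, 81.4]), np.float64(0.22803726344832853)) [ 0.11704025  0.64611618  0.07572371  1.81527417 -0.07107676  0.68176837
 -1.6137447 ]
```

View pics/w3.png

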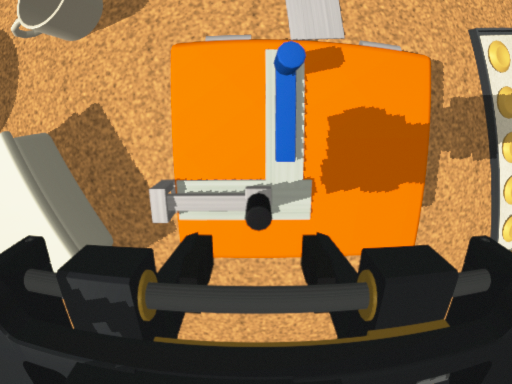

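The knob is centred between the fingers (px 258,212). Descend and grip.

```bash
python3 -m pendant '[[-0.1,[-1,0,27],[0,0,0]],[-0.1,[0,0,27],[0,0,0]],[-0.1,[0,0,26],[0,0,0]],[-0.1,[0,0,0],[0,0,0]]]'
python3 -m pendant '[[1,[0,0,0],[0,0,0]],[1,[0,0,0],[0,0,0]],[1,[0,0,0],[0,0,0]],[1,[0,0,0],[0,0,0]]]' 10
```

```text
clock: 7.92
tool_pos: [0.5387, -0.1352, 0.1231]
eef_rot: [0.991, -0.137, -0.002, -0.0]
contact_force: [-0.9, -0.3, 0.3]
opening: 0.551
finger_force: 0.0
clock: 8.43
tool_pos: [0.5401, -0.1357, 0.1255]
eef_rot: [0.99, -0.139, 0.001, 0.0]
contact_force: [0.3, -0.5, 4.9]
opening: 0.222
finger_force: 10.0
```

```bash
python3 -m pendant '[[1,[0,8,-1],[0,0,0]],[1,[0,8,0],[0,0,0]],[1,[0,8,0],[0,0,0]],[1,[0,8,0],[0,0,0]],[1,[0,8,0],[0,0,0]],[1,[0,3,0],[0,0,0]],[1,[0,3,0],[0,0,0]],[1,[0,0,0],[0,0,0]]]'
python3 -m pendant '[[1,[0,3,0],[0,0,0]],[1,[0,0,0],[0,0,0]]]'
python3 -c "
from fit import *
print(R.from_euler('z',.2782).apply(r.get_state()['tool_pos']-np.array([.5653,-.1882,0])))"
```

```text
clock: 9.43
tool_pos: [0.5279, -0.179, 0.1257]
eef_rot: [0.99, -0.138, 0.001, -0.001]
contact_force: [5.7, 3.4, -5.9]
opening: 0.22
finger_force: 10.0
clock: 9.68
tool_pos: [0.5279, -0.1791, 0.1257]
eef_rot: [0.991, -0.137, 0.001, -0.002]
contact_force: [7.3, 7.4, -5.9]
opening: 0.219
finger_force: 10.0
[-0.0384839  -0.00150533  0.12566385]
```

The bolt moved 45 mm and is at its stop. Release, retreat and check.

```bash
python3 -m pendant '[[-0.1,[0,0,0],[0,0,0]],[-0.1,[0,-2,0],[0,0,0]],[-0.1,[0,-2,0],[0,0,0]],[-0.1,[0,0,-30],[0,0,0]],[-0.1,[0,0,-40],[0,0,0]],[-0.1,[0,0,-40],[0,0,0]],[-0.1,[-30,0,0],[0,0,0]],[-0.1,[0,0,0],[0,0,0]]]'
python3 -c "
from fit import *
s=snap('wrist');cv2.imwrite('pics/w4.png',s['img'][:,:,::-1])"
```

```text
clock: 10.68
tool_pos: [0.4959, -0.1705, 0.2361]
eef_rot: [0.99, -0.139, -0.001, 0.0]
contact_force: [-0.2, -0.6, -0.0]
opening: 0.55
finger_force: 0.0
```

View pics/w4.png

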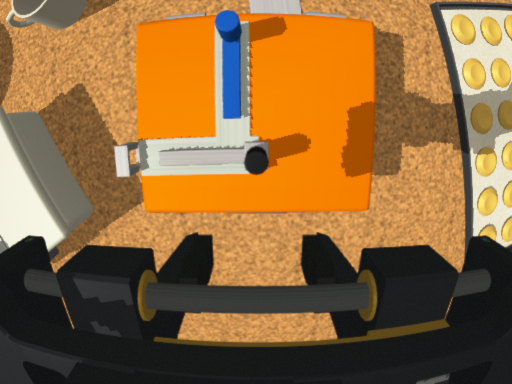

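The bolt's end (px 160,157) is clear of the staple (px 122,160), and its knob is at the far end of the track (256,160). The keeper is fully open (228,25).

```bash
python3 -c "
from plant import r
print(r.finish_job())"
```

```text
the job is handed in; nothing more can be done
None
```

The orange carrier is unlatched: I slid the keeper to its stop, then the bolt to its stop out of the staple. Both are still open, the white carrier was not touched, and I handed the job in at about 11 s on the robot's clock.

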